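Hang the check valve bin on the louvred rail

ROBOT

A 6-joint arm with a two-finger parallel gripper is mounted at the origin on the work surface. World frame = base frame: x ahead of the robot, y to its left, z up, the work surface at z = 0. Lengths are in m, angles in rad, forces in N, time in s.
With the tool pointing down it reaches from about 0.325 to 0.9 m from the base axis. Payload 6.1 kg.
Tool frame: the origin (TCP) lies at the very end of the fingers, on their centre line; the grasp point (between the pads) lies 19 mm behind it; y points along the fingers, x is the direction in which the jaws open and shut, and the axes are right-handed (so a half turn about y gives the same grasp; the last joint's range is limited). The gripper opens to 85 mm and grips with 20 to 120 N. Pads are 22 mm wide; open, the fingers measure 114 mm over their backs; the gripper's body (76 mm by 85 mm) begins 54 mm behind the grasp point. The pads swing forward as they close: fully open they stand 13 mm farther back than shut.
Start: joints at [-1.444, 0.22, 1.526, -0, 1.395, -0.126], TCP at [0.156, -0.605, 0.231] pointing down, gripper open.
Joint ranges: [-2.98, 2.98], [-0.91, 2.08], [0.09, 2.57], [-1.24, 4.39], [0.2, 2.65], [-2.68, 2.68]. Speed limits (rad/s): [2.57, 2.57, 3.01, 3.14, 3.14, 3.14].

INTERFACE

Orientations are given as a 3x3 rotation matrix whose columns are the frame's x, y, z axes.
In Python, from plant import * gives the robot as it stands. The module is installed in compiled form; this text tells all that it offers.
- The arm moves only by the tool send_rows, never from a script. Its argument "deltas" is text: rows parted by semicolons, each of 7 numbers parted by spaces: the turn, a rotation vector about the tool's x, y, z in rad, then the shift along the tool's x, y, z in m, then the closure, from 0 (fully open) to 1 (shut). A call has 1 to 10 rows; each row shifts and turns the commanded pose from where the row before left it, along the tool's axes as they then stand; what a row does not reach is not made up. A row lasts 1/10 s, in which the tool goes at most 50 mm and 8.59 degrees, less where a joint would pass 70% of its speed; a pose out of reach is approached as far as the arm can. A call with a gripper value outside its range is refused whole. The fingers move at their own pace and stop on an object; "force" is the grip in N (left out, the last holds). Time passes only in rows, so rows that do not move let the fingers close. It gives the time, the measured TCP pose, the force and the opening at its end, in the units of the state.
- sense(): the state, without advancing time (a new reading comes with each control period).
- grab_frame(name): name is "scene" or "top" or "wrist"; returns a dict with "color" (384x512x3 uint8, red, green, blue), "fx", "fy", "cx", "cy" (pixels), "rvec" (rotation vector, rad) and "tvec" (3), from world to camera coordinates, as OpenCV has them; the wrist camera has in their place "T_tool_cam" (4x4, takes a point from camera to tool coordinates, whose origin is the TCP and whose axes are the tool frame's). Camera axes: x right, y down, z forward; pixel columns grow to the right and rows downward; lengths in m; the calibration is good to about 2 mm. A picture is of the moment at which its call begins: read the wrist's pose just before it. There is no depth.
- close_job(): hands the job in, once; it reports no verdict.
The state is a dict: "t": time; "qpos": joint angles; "joint_velocities": joint speeds; "tau": joint torques, N m; "tool_pos": TCP position; "tool_rot": TCP orientation; "contact_force": force on the tool from outside, world axes, zero at the start; "ft_torque": the same for the moment, N m; "opening": finger opening in m.
Only numpy, scipy, OpenCV 4.12 (cv2) and the standard library are available. Lean on these libraries where they do the work, as an engineer would, in place of code of your own. Each camera call takes 0.05 s, during which the arm holds its last target.

TASK

Hang the orange bin with the brass check valve on the free stretch of the louvred panel's rail: lift it by its handle, bring its back lip over the rail and lower it so the lip catches and the bin hangs beside the grey one, on the same side of the panel. Keep it about level all the way, and carry it over the blue bin or around it without pushing that one out of its place.

Things in the scene. Friction and masses are not known exactly. Their poses are not given: they have to be found in the camera images.
- orange_mid (a point): Orange parts bin, loose, 0.25-0.5 kg, brass check valve in its foam. Box 110 (x) x 90 (y) x 70 high, 144 mm high with its black handle. Point: centre of the box in plan, 72 mm above the underside; z up, +y towards the lip. The handle bar runs along x over this point, 14 thick (y), 18 high, its centre 63 mm above the point; 92 mm clear between its posts. Pinch it with fingers closing along y.
- orange_lip (a point): Middle of the underside of the orange bin's lip, 57 mm in +y of and 19 mm above orange_mid; same axes. The lip runs the bin's whole length behind its back wall, like an upturned gutter: slot 24 mm wide (12 mm either side of this point), its outer leg reaching 25 mm below this point and flaring to a 32 mm mouth. When hung, this underside rests on the rail's top.
- bay (a point): Top of the rail, middle of its free 240 mm, 150 mm above the bench; x along the rail, z up. The rail is the round top edge, 10 mm thick, of a fixed grey louvred panel, clear behind to 40 mm below. Bins hang on its -y side, their +y along the panel's +y; a fixed grey bin like the orange one hangs from 120 mm in +x on. A released bin droops up to 10 degrees, its front down.
- blue_mid (a point): Blue bin, to be left alone: loose, same shape and size as the orange bin, a clear acrylic flow cell in its foam. Point: centre of the box in plan, 72 mm above its underside; axes as orange_mid.
Things that resemble listed ones, but are neither listed nor needed, are in the scene too. There is more than one size of the part that bears orange_mid; the job needs the smallest.

How it is judged:
By the outcome, as a careful person would: the job done as asked, in the order asked, and still so for the second after the job is handed in, with the robot touching nothing.
It also fails if it takes over 38 s, if anything falls off the work surface, if the arm or the gripper's body presses on something with over 40 N, if the wrist force passes 120 N, or if a joint passes its speed limit or range.

## Working session

There is one attempt and no reset: what is moved stays moved. The work goes in short steps, Python scripts to look and compute and a tool call to move; the robot and the scene stay as the last step left them, time stands still between calls to the robot, and variables do not carry over. Pictures are saved under pics/ and viewed, and the job is handed in when it is done.

Besides the shell and the picture viewer there is one more tool, called after "Request:" by a JSON object that holds its "method" and its "body", one argument or row to a line. send_rows: Moves the arm, as the interface text tells. Its arguments: {"type":"object","properties":{"deltas":{"type":"string"},"force":{"type":"number"}},"required":["deltas"]}

```bash
mkdir -p pics
python3 - <<'E'
from plant import *
import cv2,numpy as np,json
s=sense();print(s['t'],s['tool_pos'],np.round(s['tool_rot'],3).tolist(),s['opening'],s['contact_force'])
for n in ["scene","top","wrist"]:
    f=grab_frame(n);cv2.imwrite(f'pics/{n}0.png',f['color'][:,:,::-1])
    np.savez(f'{n}0.npz',**f)
    print(n,{k:np.round(v,4).tolist() for k,v in f.items() if k!='color'})
E
```

```text
0.0 [ 0.15624736 -0.60452015  0.23018565] [[0.25, -0.0, 0.968], [-0.968, 0.002, 0.25], [-0.002, -1.0, 0.0]] 0.0853932451073832 [-0.13088316  0.0017569  -0.08638175]
scene {'fx': 408.5056, 'fy': 408.5056, 'cx': 251.0296, 'cy': 184.6115, 'rvec': [1.7351, 1.9275, -0.7071], 'tvec': [0.0332, -0.2036, 1.297]}
top {'fx': 383.5404, 'fy': 383.5404, 'cx': 253.9798, 'cy': 182.0147, 'rvec': [2.1707, -2.1961, 0.0476], 'tvec': [0.0265, 0.3643, 0.8894]}
wrist {'fx': 308.195, 'fy': 308.195, 'cx': 254.3348, 'cy': 193.3593, 'T_tool_cam': [[1.0, 0.0008, -0.0006, -0.0005], [0.0008, -0.3129, 0.9498, -0.142], [0.0006, -0.9498, -0.3129, 0.08], [0.0, 0.0, 0.0, 1.0]]}
```

View pics/scene0.png

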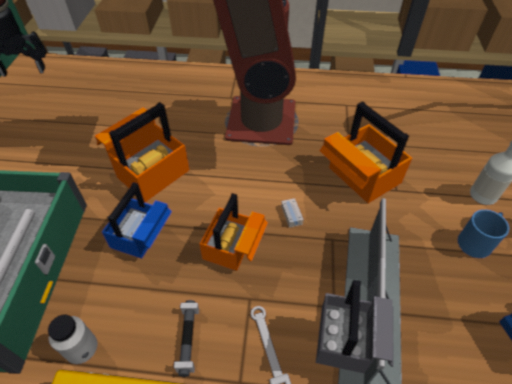

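View pics/top0.png

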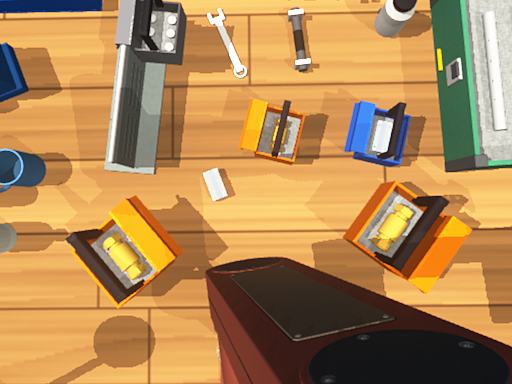

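View pics/wrist0.png

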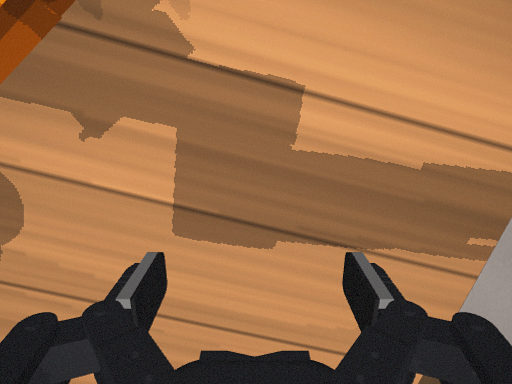

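```bash
cat > h.py <<'E'
import numpy as np,cv2
def load(n): return dict(np.load(n+'.npz'))
def K(f): return np.array([[f['fx'],0,f['cx']],[0,f['fy'],f['cy']],[0,0,1]],float)
def Rt(f):
    if 'rvec' in f: return cv2.Rodrigues(np.array(f['rvec'],float))[0],np.array(f['tvec'],float)
    T=np.eye(4);T[:3,:3]=f['tool_rot'];T[:3,3]=f['tool_pos'];M=np.linalg.inv(T@f['T_tool_cam']);return M[:3,:3],M[:3,3]
def proj(f,P):
    R,t=Rt(f);P=np.atleast_2d(P)@R.T+t;p=P@K(f).T;return p[:,:2]/p[:,2:]
def ray(f,uv):
    R,t=Rt(f);d=R.T@np.linalg.inv(K(f))@np.array([*uv,1.]);return -R.T@t,d
def onz(f,uv,z):
    o,d=ray(f,uv);return o+d*(z-o[2])/d[2]
def tri(obs):
    A=np.zeros((3,3));b=np.zeros(3)
    for f,uv in obs:
        o,d=ray(f,uv);d=d/np.linalg.norm(d);M=np.eye(3)-np.outer(d,d);A+=M;b+=M@o
    return np.linalg.solve(A,b)
def crop(f,x0,y0,w,h,s,name):
    c=f['color'][y0:y0+h,x0:x0+w,::-1]
    c=cv2.resize(c,None,fx=s,fy=s,interpolation=cv2.INTER_CUBIC)
    for k in range(0,w,10):
        cv2.putText(c,str(x0+k),(k*s,8),0,.3,(0,0,0),1);cv2.line(c,(k*s,8),(k*s,14),(0,0,0),1)
    for k in range(0,h,10):
        cv2.putText(c,str(y0+k),(0,k*s+4),0,.3,(0,0,0),1)
    cv2.imwrite('pics/'+name+'.png',c)
E
python3 - <<'E'
from h import *
a=load('top0');b=load('scene0')
print(onz(a,(273,130),0),onz(a,(130,100),0),onz(a,(380,130),0),onz(b,(235,240),0),proj(a,[[0,0,0],[.5,0,0],[.5,.2,0]]),proj(b,[0,0,0]))
crop(a,235,85,185,85,4,'t1');crop(a,95,0,100,180,3,'t2')
crop(b,95,175,185,105,4,'s1');crop(b,310,190,100,194,3,'s2')
E
```

```text
[ 0.48942647 -0.02453343  0.        ] [0.56771616 0.32022613 0.        ] [ 0.48576017 -0.27930455  0.        ] [ 0.44898468 -0.02466841  0.        ] [[265.39696735 339.12402419]
 [262.6944568  125.77751507]
 [179.5082359  126.9768492 ]] [[261.47476884 120.48598065]]
```

View pics/t1.png

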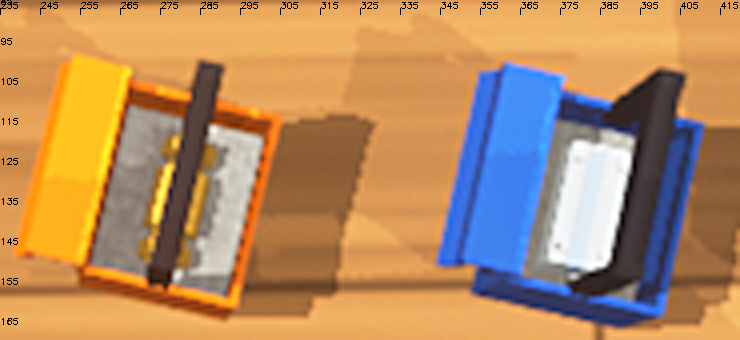

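View pics/t2.png

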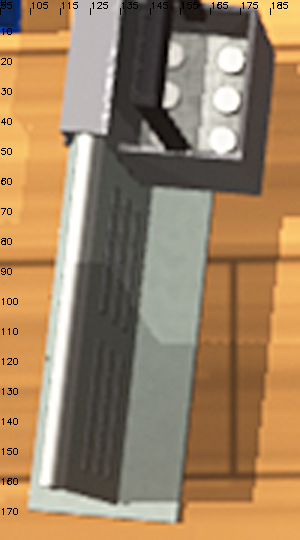

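View pics/s1.png

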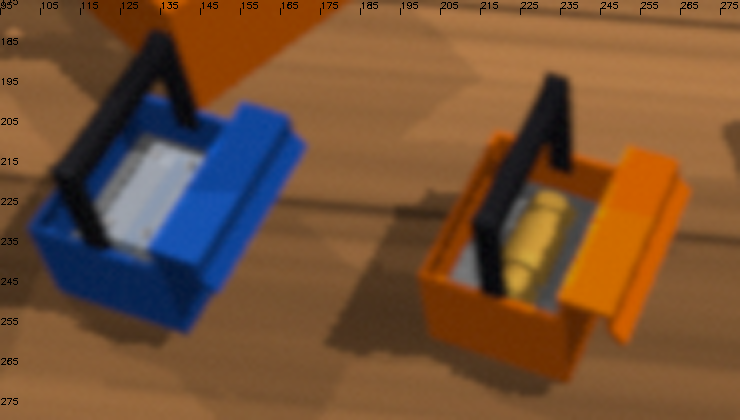

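View pics/s2.png

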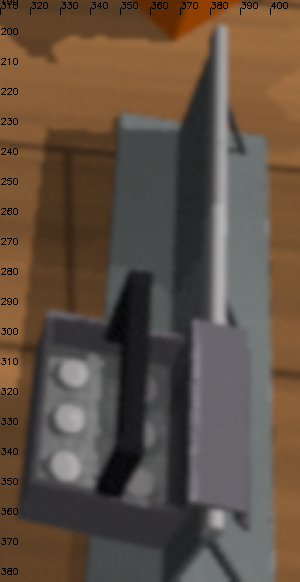

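```bash
cat > fit.py <<'E'
from h import *
from scipy.optimize import least_squares
def fit(obs,x0):
    # obs: list (f, local xyz, uv) local from bin centre at underside; free x,y,yaw
    def P(p,l): 
        c,s=np.cos(p[2]),np.sin(p[2]);return np.array([p[0]+c*l[0]-s*l[1],p[1]+s*l[0]+c*l[1],l[2]+(p[3] if len(p)>3 else 0)])
    def r(p): return np.concatenate([proj(f,P(p,l))[0]-np.array(uv) for f,l,uv in obs])
    s=least_squares(r,x0,loss='soft_l1');return s.x,np.round(r(s.x).reshape(-1,2),1)
E
python3 - <<'E'
from fit import *
a=load('top0');b=load('scene0')
obs=[(a,(.055,-.045,.07),(305,114.2)),(a,(-.055,-.045,.07),(292.5,164.8)),(a,(-.055,.045,.07),(255.5,155.5)),(a,(0,0,.144),(281,128.6)),
(b,(.055,.045,0),(236.75,270.25)),(b,(.055,-.045,0),(203,258.75)),(b,(.055,-.045,.07),(200,244)),(b,(-.055,-.045,.07),(218.5,208.5))]
p,r=fit(obs,[.47,-.03,0]);print(p,r.tolist())
for n in (obs[:4],obs[4:]): print(fit(n,[.47,-.03,0])[0])
# bay
# rail top centre line in top
for z in (.15,):
  print('rail top',onz(a,(111.5,161),z),onz(a,(123.5,48),z))
  print('rail scn',onz(b,(383.5,198),z),onz(b,(381,296),z),onz(b,(381,270),z))
print(onz(a,(106,169.5),0),onz(a,(155,173),0),onz(b,(350,229),0),onz(b,(398,235),0))
print(proj(a,[.65,.3,.15]),proj(b,[.65,.3,.15]))
E
```

```text
[ 0.46547562 -0.03719889 -0.22983382] [[0.1, 0.5], [2.1, -1.7], [-0.9, -1.2], [0.8, -0.8], [1.6, -0.5], [0.2, -0.1], [0.2, -0.8], [0.1, -2.1]]
[ 0.46356276 -0.03606707 -0.22761898]
[ 0.46793951 -0.03777143 -0.24351822]
rail top [0.40193979 0.30502703 0.15      ] [0.63316524 0.28296655 0.15      ]
rail scn [0.40025219 0.30615482 0.15      ] [0.63449606 0.27892011 0.15      ] [0.58024487 0.2839692  0.15      ]
[0.39960103 0.37667379 0.        ] [0.3897081  0.25871878 0.        ] [0.38696098 0.2598693  0.        ] [ 3.92791199e-01  3.77808479e-01 -1.11022302e-16]
[[115.27787035  40.08783282]] [[393.56561534 305.09480297]]
```

Request:
{"method": "send_rows", "body": {
  "deltas": "0 0.12 0 0 -0.03 0 0;0 0.12 0 0 -0.03 0 0;0 0.12 0 0 -0.03 0 0;0 0.12 0 0 -0.02 0 0",
  "force": 70
}}

```text
t: 0.55
tool_pos: [0.1564, -0.6055, 0.3437]
tool_rot: [[-0.23, 0.0, 0.973], [-0.973, -0.002, -0.23], [0.002, -1.0, 0.001]]
contact_force: [-0.0, -0.5, 0.4]
opening: 0.0856
```

```bash
cat > st.py <<'E'
from plant import *
import numpy as np,sys
s=sense();R=np.array(s['tool_rot']);p=np.array(s['tool_pos'])
print(round(s['t'],2),np.round(p,4),'q',np.round(s['qpos'],2),'op',round(s['opening'],4),'F',np.round(s['contact_force'],1))
print('xang',np.arctan2(R[1,0],R[0,0]),'y',np.round(R[:,1],3))
if len(sys.argv)>3:
    g=np.array([float(v) for v in sys.argv[1:4]])
    print('tool delta',np.round(R.T@(g-p),4))
    if len(sys.argv)>4: print('rot y', -(float(sys.argv[4])-np.arctan2(R[1,0],R[0,0])))
E
python3 st.py .4655 -.037 .26 -1.801
```

```text
0.55 [ 0.1564 -0.6055  0.3437] q [-1.44  0.17  1.37  0.    1.59  0.36] op 0.0856 F [-0.  -0.5  0.4]
xang -1.8028643621982434 y [ 0.    -0.002 -1.   ]
tool delta [-0.6245  0.0825  0.17  ]
rot y -0.0018643621982434855
```

Request:
{"method": "send_rows", "body": {
  "deltas": "0 0 0 -0.039 0 0.0106 0;0 0 0 -0.039 0 0.0106 0;0 0 0 -0.039 0 0.0106 0;0 0 0 -0.039 0 0.0106 0;0 0 0 -0.039 0 0.0106 0;0 0 0 -0.039 0 0.0106 0;0 0 0 -0.039 0 0.0106 0;0 0 0 -0.039 0 0.0106 0;0 0 0 -0.039 0 0.0106 0;0 0 0 -0.039 0 0.0106 0"
}}

```text
t: 1.55
tool_pos: [0.3478, -0.2474, 0.3412]
tool_rot: [[-0.226, 0.0, 0.974], [-0.974, -0.0, -0.226], [-0.0, -1.0, 0.0]]
contact_force: [1.0, -0.9, 0.2]
opening: 0.0854
```

Request:
{"method": "send_rows", "body": {
  "deltas": "0 0 0 -0.039 0 0.0106 0;0 0 0 -0.039 0 0.0106 0;0 0 0 -0.039 0 0.0106 0;0 0 0 -0.039 0.02 0.0106 0;0 0 0 -0.039 0.03 0.0106 0;0 0 0 -0.039 0.03 0.0106 0;0 0 0 0 0 0 0;0 0 0 0 0 0 0"
}}

```text
t: 2.35
tool_pos: [0.4613, -0.035, 0.2607]
tool_rot: [[-0.223, -0.003, 0.975], [-0.975, 0.0, -0.223], [0.0, -1.0, -0.003]]
contact_force: [0.5, -0.3, 0.2]
opening: 0.0853
```

```bash
python3 st.py .4655 -.037 .114 -1.801
cat > gw.py <<'E'
from plant import *
import numpy as np,cv2,sys
k=sys.argv[1]
for n in sys.argv[2:]:
    s=sense();f=grab_frame(n);np.savez(f'{n}{k}.npz',tool_pos=s['tool_pos'],tool_rot=s['tool_rot'],**f);cv2.imwrite(f'pics/{n}{k}.png',f['color'][:,:,::-1])
E
python3 gw.py 1 wrist
python3 - <<'E'
from h import *
w=load('wrist1');print(proj(w,[[.4655,-.0372,.144],[.633,.281,.15],[.401,.3055,.15]]))
for l in [(.055,-.045,.07),(-.055,-.045,.07),(.055,.045,0),(.055,-.045,0),(.055,0,.144),(-.055,0,.144),(.055,.069,.095),(-.055,.069,.095)]:
  c,s=np.cos(-.23),np.sin(-.23);print(l,proj(w,[.4655+c*l[0]-s*l[1],-.0372+s*l[0]+c*l[1],l[2]]))
E
```

```text
2.35 [ 0.4613 -0.035   0.2607] q [-0.25 -0.2   1.89 -0.    1.45  1.55] op 0.0853 F [ 0.5 -0.3  0.2]
xang -1.7953543215660868 y [-0.003  0.    -1.   ]
tool delta [0.001  0.1467 0.0049]
rot y 0.0056456784339131705
[[ 256.18292168  182.05292176]
 [-200.25887726   67.2077237 ]
 [ -64.49658699  317.43167209]]
(0.055, -0.045, 0.07) [[299.31202303 111.87029957]]
(-0.055, -0.045, 0.07) [[294.35883868 209.95508225]]
(0.055, 0.045, 0) [[220.25709104 107.81674969]]
(0.055, -0.045, 0) [[291.66423673 108.26724614]]
(0.055, 0, 0.144) [[256.71761808 117.40022394]]
(-0.055, 0, 0.144) [[255.71304123 238.86841347]]
(0.055, 0.069, 0.095) [[185.07606642 112.80513154]]
(-0.055, 0.069, 0.095) [[191.68535919 217.8206719 ]]
```

View pics/wrist1.png

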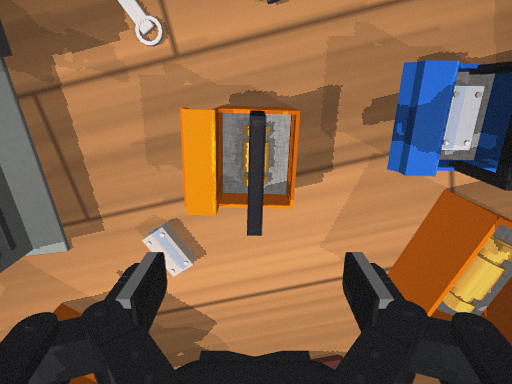

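Request:
{"method": "send_rows", "body": {
  "deltas": "0 0 0 0.0005 0.03 0.004 0;0 0 0 0.0005 0.03 0.004 0;0 0 0 0 0.03 0 0;0 0 0 0 0.03 0 0;0 0 0 0 0.015 0 0;0 0 0 0 0.012 0 0;0 0 0 0 0 0 0"
}}

```text
t: 3.1
tool_pos: [0.469, -0.0396, 0.1143]
tool_rot: [[-0.227, -0.001, 0.974], [-0.974, 0.0, -0.227], [0.0, -1.0, -0.001]]
contact_force: [-1.0, 0.8, 0.7]
opening: 0.0853
```

```bash
python3 st.py .4655 -.037 .114 -1.801; python3 gw.py 2 wrist scene
```

```text
3.1 [ 0.469  -0.0396  0.1143] q [-0.25 -0.03  2.03 -0.    1.15  1.55] op 0.0853 F [-1.   0.8  0.7]
xang -1.7998432322861682 y [-0.001  0.    -1.   ]
tool delta [-0.0018  0.0003 -0.004 ]
rot y 0.0011567677138317745
```

View pics/wrist2.png

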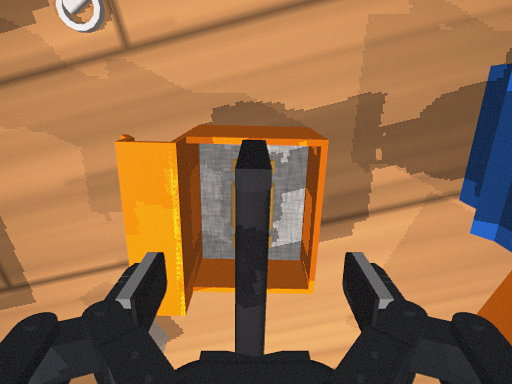

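View pics/scene2.png

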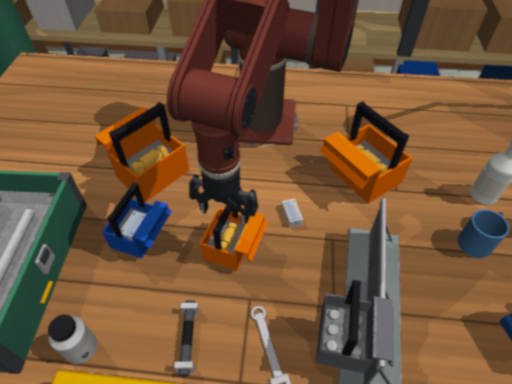

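Run:
```python
from h import *
w=load('wrist1')
e=onz(w,(258,111),.144),onz(w,(255,236),.144);print(e,(e[0]+e[1])/2,np.linalg.norm(e[0]-e[1]))
w=load('wrist2');print(proj(w,[(e[0]+e[1])/2,e[0]]))
```

```text
(array([ 0.52375781, -0.05186575,  0.144     ]), array([ 0.41496846, -0.02466717,  0.144     ])) [ 0.46936313 -0.03826646  0.144     ] 0.11213779523409265
[[251.60672089 288.39052502]
 [253.69352251 159.20446579]]
```

Request:
{"method": "send_rows", "body": {
  "deltas": "0 0 0 0 0 0 1;0 0 0 0 0 0 1;0 0 0 0 0 0 1;0 0 0 0 0 0 1;0 0 0 0 0 0 1;0 0 0 0 0 0 1",
  "force": 70
}}

```text
t: 3.8
tool_pos: [0.4695, -0.0384, 0.1149]
tool_rot: [[-0.225, 0.0, 0.974], [-0.974, 0.0, -0.225], [-0.0, -1.0, 0.0]]
contact_force: [-0.5, 1.8, 1.7]
opening: 0.013
```

Request:
{"method": "send_rows", "body": {
  "deltas": "0 0 0 0 -0.005 0 1;0 0 0 0 -0.015 0 1;0 0 0 0 -0.02 0 1;0 0 0 0 -0.025 0 1;0 0 0 0 -0.025 0 1;0 0 0 0 -0.02 0 1;0 0 0 0 -0.015 0 1;0 0 0 0 0 0 1;0 0 0 0 0 0 1"
}}

```text
t: 4.7
tool_pos: [0.469, -0.0386, 0.2389]
tool_rot: [[-0.225, -0.001, 0.974], [-0.974, 0.0, -0.225], [0.0, -1.0, -0.001]]
contact_force: [0.0, -0.5, -4.8]
opening: 0.0125
```

```bash
python3 st.py .512 .18 .24 -1.676; python3 gw.py 3 wrist scene
python3 - <<'E'
from h import *
crop(load('scene3'),170,150,110,90,6,'s3')
E
```

```text
4.7 [ 0.469  -0.0386  0.2389] q [-0.25 -0.16  1.9  -0.    1.4   1.55] op 0.0125 F [ 0.  -0.5 -4.8]
xang -1.7980714164601805 y [-0.001  0.    -1.   ]
tool delta [-0.2226 -0.0011 -0.0074]
rot y -0.1220714164601806
```

View pics/wrist3.png

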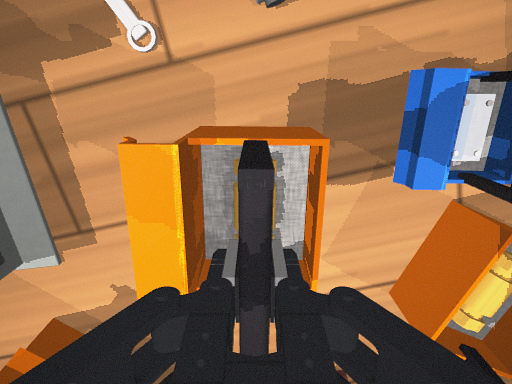

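View pics/s3.png

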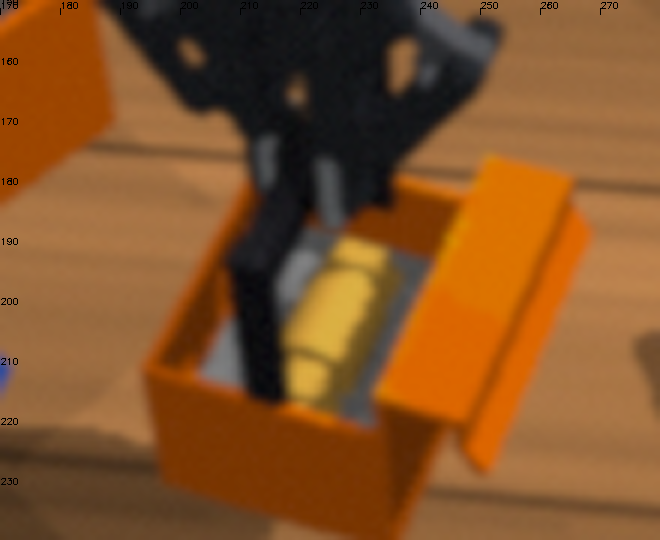

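Request:
{"method": "send_rows", "body": {
  "deltas": "0 -0.01 0 -0.01 0 0 1;0 -0.022 0 -0.02 0 0 1;0 -0.03 0 -0.025 0 0 1;0 -0.03 0 -0.025 0 0 1;0 -0.02 0 -0.025 0 0 1;0 -0.01 0 -0.02 0 0 1;0 0 0 -0.015 0 0 1;0 0 0 -0.005 0 0 1;0 0 0 0 0 0 1"
}}

```text
t: 5.7
tool_pos: [0.4923, 0.1052, 0.239]
tool_rot: [[-0.103, -0.001, 0.995], [-0.995, -0.0, -0.103], [0.0, -1.0, -0.001]]
contact_force: [-0.1, -0.1, -4.0]
opening: 0.013
```

```bash
python3 st.py .505 .166 .239 -1.676; python3 gw.py 4 wrist scene top
python3 - <<'E'
from h import *
crop(load('wrist4'),0,60,200,160,4,'w4');crop(load('top4'),95,30,180,140,4,'t4')
E
```

```text
5.7 [0.4923 0.1052 0.239 ] q [ 0.05 -0.08  1.83 -0.    1.39  1.73] op 0.013 F [-0.1 -0.1 -4. ]
xang -1.6742447626940067 y [-0.001 -0.    -1.   ]
tool delta [-0.0618 -0.      0.0063]
rot y 0.0017552373059932513
```

View pics/wrist4.png

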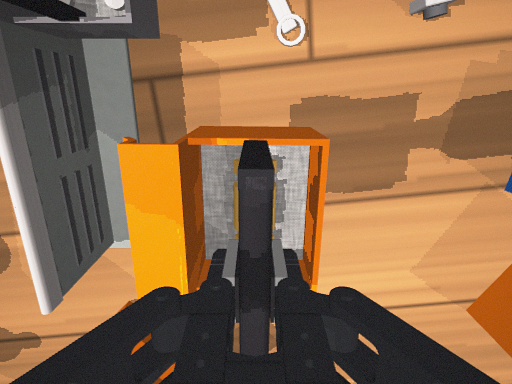

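View pics/t4.png

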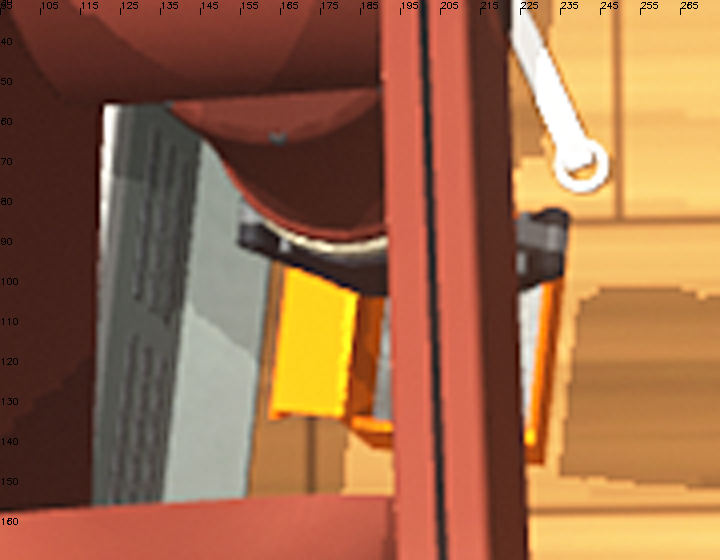

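View pics/scene4.png

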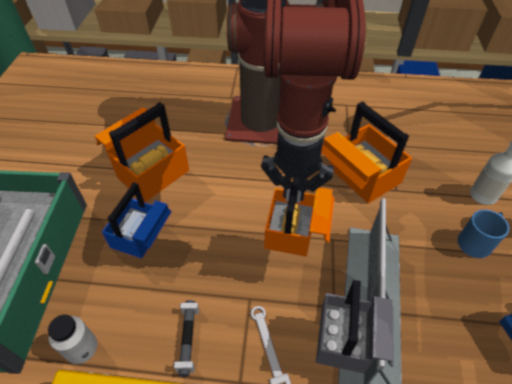

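Run:
```python
from h import *
crop(load('wrist4'),0,120,140,210,4,'w4')
```

```text
(no output)
```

View pics/w4.png

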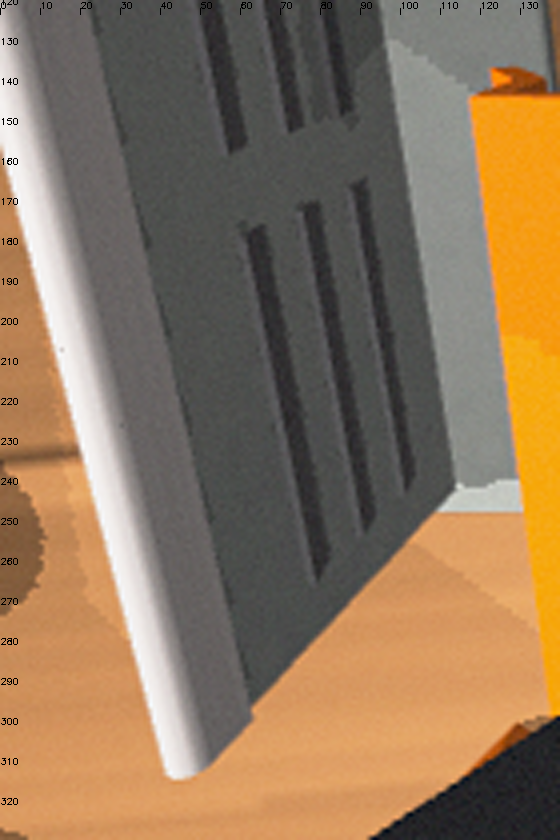

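Run:
```python
from h import *
w=load('wrist4')
for uv in [(40,308),(20,234),(1,163)]: 
  p=onz(w,uv,.1482);print(p)
a=onz(w,(40,308),.1482);b=onz(w,(1,163),.1482);print(np.arctan2((b-a)[1],(b-a)[0]))
# lip edge yaw check
print(proj(w,[[.401,.3055,.15]]), 'lip edge', onz(w,(121,142),.219))
```

```text
[0.40619508 0.31010666 0.1482    ]
[0.47985148 0.30297265 0.1482    ]
[0.53984202 0.29701563 0.1482    ]
-0.0976408687393161
[[ 45.45666367 313.63588665]] lip edge [0.55404617 0.16950079 0.219     ]
```

```bash
python3 st.py .514 .238 .239 -1.671
```

```text
5.85 [0.4926 0.1039 0.2394] q [ 0.05 -0.08  1.83 -0.    1.39  1.73] op 0.013 F [-0.2 -0.6 -3.4]
xang -1.6763603983847455 y [-0.001 -0.    -1.   ]
tool delta [-0.1357  0.0004  0.0072]
rot y -0.005360398384745446
```

Request:
{"method": "send_rows", "body": {
  "deltas": "0 0 0 -0.01 0 0.001 1;0 0 0 -0.02 0 0.001 1;0 0 0 -0.025 0 0.001 1;0 0 0 -0.025 0 0.001 1;0 0 0 -0.025 0 0.001 1;0 0 0 -0.02 0 0.002 1;0 0 0 -0.01 0 0.001 1;0 0 0 0 0 0 1;0 0 0 0 0 0 1"
}}

```text
t: 6.75
tool_pos: [0.5148, 0.2372, 0.2395]
tool_rot: [[-0.105, -0.001, 0.994], [-0.994, -0.001, -0.105], [0.001, -1.0, -0.0]]
contact_force: [-0.3, -0.6, -4.0]
opening: 0.0131
```

```bash
python3 st.py .514 .238 .239 -1.671; python3 gw.py 5 wrist scene
python3 - <<'E'
from h import *
crop(load('scene5'),300,160,120,130,5,'s5')
E
```

```text
6.75 [0.5148 0.2372 0.2395] q [ 0.29  0.08  1.67 -0.    1.39  1.97] op 0.0131 F [-0.3 -0.6 -4. ]
xang -1.6761228117887121 y [-0.001 -0.001 -1.   ]
tool delta [-0.0007  0.0005 -0.0008]
rot y -0.0051228117887121005
```

View pics/wrist5.png

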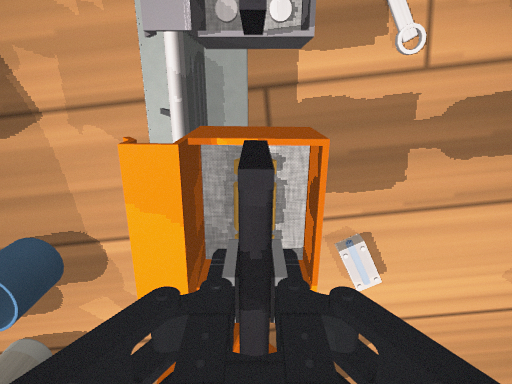

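View pics/s5.png

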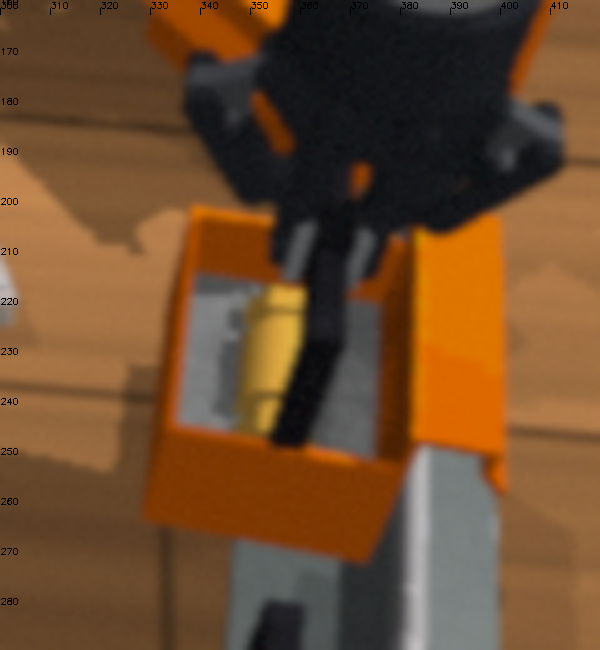

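Run:
```python
from h import *
w=load('wrist5')
crop(w,120,0,140,150,5,'w5')
```

```text
(no output)
```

View pics/w5.png

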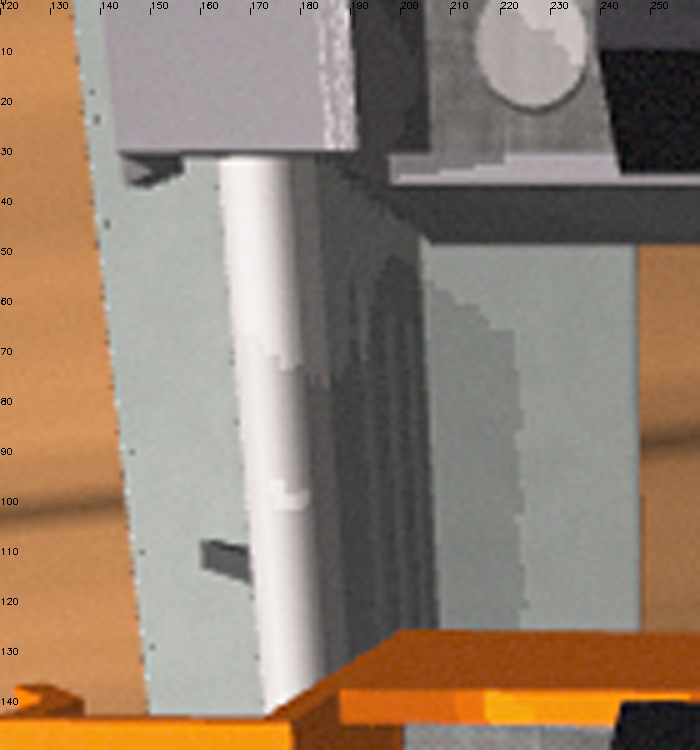

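Run:
```python
from h import *
w=load('wrist5')
a=onz(w,(164,35),.1462);b=onz(w,(172,140),.1462);print(a,b,np.arctan2(*(a-b)[[1,0]]))
R=w['tool_rot'];p=w['tool_pos']
for q in (a,b): print('bin frame: along bar',(R.T@(q-p))[2],'lat',-(R.T@(q-p))[0]-.0049)
print('grey lip',onz(w,(165,30),.155),'lip corners z.219',[onz(w,uv,.219) for uv in [(120.5,143),(179,143)]])
for uv in [(120.5,143),(179,143)]: print(-(R.T@(onz(w,uv,.219)-p))[0])
w=load('wrist4');E=proj(w,[a])
```

```text
[0.63750212 0.28711865 0.1462    ] [0.5660562  0.29515548 0.1462    ] -0.11201745117037708
bin frame: along bar 0.11685964461067852 lat 0.05772869785164647
bin frame: along bar 0.04496473353853118 lat 0.058209751339381444
grey lip [0.63873689 0.28371475 0.155     ] lip corners z.219 [array([0.57607412, 0.30201417, 0.219     ]), array([0.57285392, 0.27136267, 0.219     ])]
0.07092533293762623
0.040105151002522
```

Request:
{"method": "send_rows", "body": {
  "deltas": "0 0 0 0 0.01 0 1;0 0 0 0 0.012 0 1;0 0 0 0 0.012 0 1;0 0 0 0 0.008 0 1;0 0 0 0 0.006 0 1;0 0 0 0 0.004 0 1;0 0 0 0 0 0 1;0 0 0 0 0 0 1"
}}

```text
t: 7.65
tool_pos: [0.5151, 0.2379, 0.188]
tool_rot: [[-0.105, 0.001, 0.994], [-0.994, 0.0, -0.105], [-0.0, -1.0, 0.0]]
contact_force: [-0.4, 0.1, -3.9]
opening: 0.0129
```

```bash
python3 st.py .514 .238 .174 -1.671; python3 gw.py 6 wrist scene
python3 - <<'E'
from h import *
crop(load('scene6'),310,180,110,110,6,'s6');crop(load('wrist6'),90,0,170,160,4,'w6')
E
```

```text
7.65 [0.5151 0.2379 0.188 ] q [ 0.29  0.12  1.73 -0.    1.3   1.97] op 0.0129 F [-0.4  0.1 -3.9]
xang -1.6758886750715476 y [ 0.001  0.    -1.   ]
tool delta [ 0.      0.014  -0.0011]
rot y -0.004888675071547555
```

View pics/s6.png

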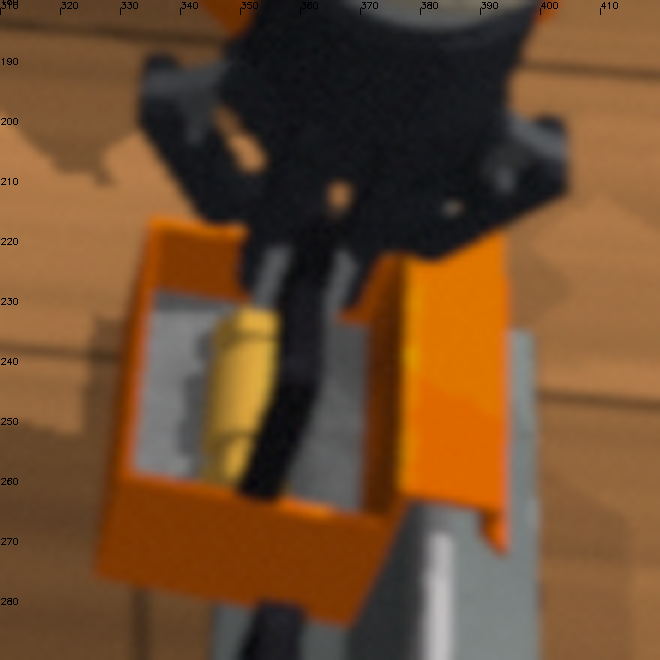

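View pics/w6.png

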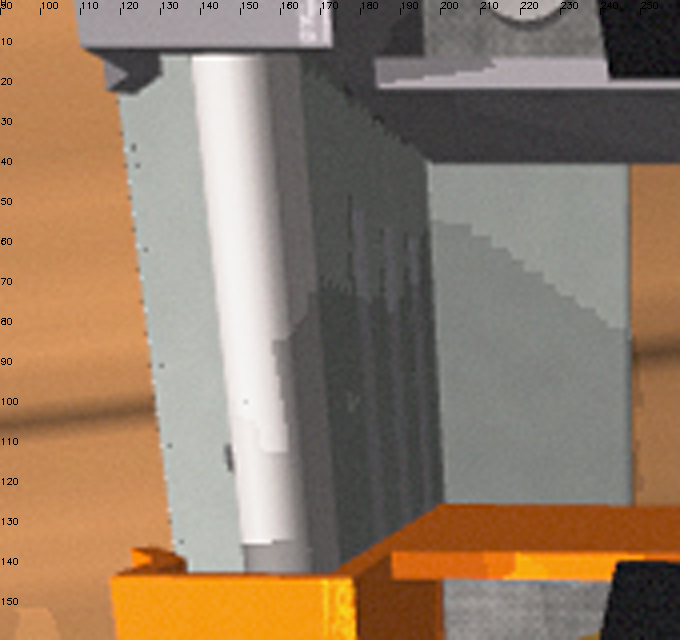

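Request:
{"method": "send_rows", "body": {
  "deltas": "0 0 0 0 0.003 0 1;0 0 0 0 0.003 0 1;0 0 0 0 0.003 0 1;0 0 0 0 0.002 0 1;0 0 0 0 0.0015 0 1;0 0 0 0 0 0 1;0 0 0 0 0 0 1"
}}

```text
t: 8.45
tool_pos: [0.5149, 0.2378, 0.1752]
tool_rot: [[-0.105, 0.0, 0.994], [-0.994, 0.0, -0.105], [-0.0, -1.0, 0.0]]
contact_force: [0.1, -0.9, -3.0]
opening: 0.013
```

Request:
{"method": "send_rows", "body": {
  "deltas": "0 0 0 0 0.001 0 1;0 0 0 0 0.001 0 1;0 0 0 0 0 0 1;0 0 0 0 0 0 1"
}}

```text
t: 8.85
tool_pos: [0.5151, 0.2378, 0.1737]
tool_rot: [[-0.105, 0.001, 0.994], [-0.994, 0.0, -0.105], [-0.0, -1.0, 0.001]]
contact_force: [-1.3, -1.4, 0.3]
opening: 0.0128
```

Request:
{"method": "send_rows", "body": {
  "deltas": "0 0 0 0 0 0 0.72;0 0 0 0 0 0 0.72;0 0 0 0 0 0 0.72;0 0 0 0 0 0 0.72"
}}

```text
t: 9.25
tool_pos: [0.5152, 0.2378, 0.1735]
tool_rot: [[-0.105, 0.001, 0.994], [-0.994, 0.0, -0.105], [-0.0, -1.0, 0.001]]
contact_force: [1.1, -0.3, 0.4]
opening: 0.0237
```

```bash
python3 st.py; python3 gw.py 7 wrist scene
python3 - <<'E'
from h import *
crop(load('scene7'),310,180,110,110,6,'s7')
E
```

```text
9.25 [0.5152 0.2378 0.1735] q [ 0.29  0.13  1.74 -0.    1.27  1.97] op 0.0237 F [ 1.1 -0.3  0.4]
xang -1.6760000292482378 y [ 0.001  0.    -1.   ]
```

View pics/s7.png

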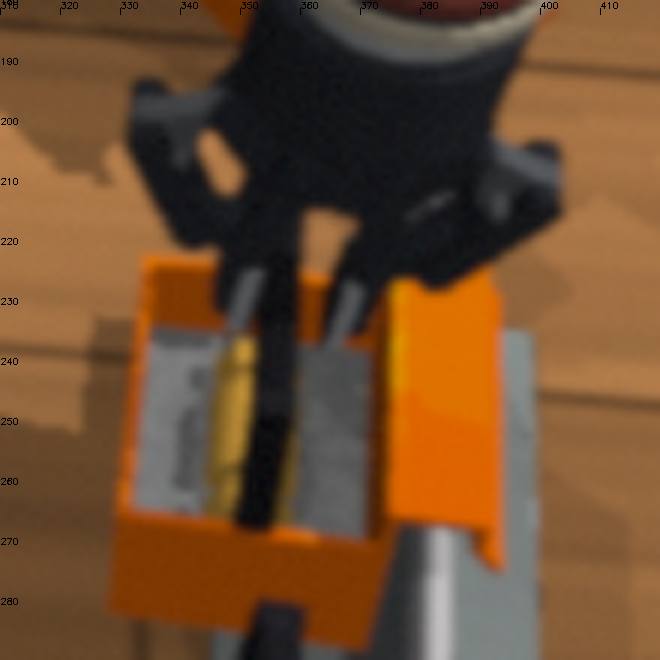

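View pics/wrist7.png

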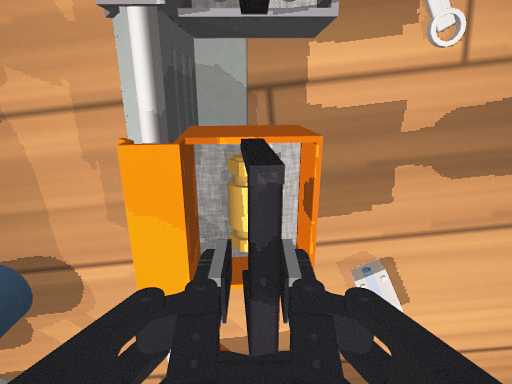

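Request:
{"method": "send_rows", "body": {
  "deltas": "0 0 0 0 0 0 0.55;0 0 0 0 0 0 0.45;0 0 0 0 0 0 0.35;0 0 0 0 0 0 0.25;0 0 0 0 0 0 0.15;0 0 0 0 0 0 0.1;0 0 0 0 0 0 0.1;0 0 0 0 0 0 0.1"
}}

```text
t: 10.15
tool_pos: [0.5149, 0.2378, 0.1732]
tool_rot: [[-0.105, -0.0, 0.994], [-0.994, 0.0, -0.105], [-0.0, -1.0, -0.0]]
contact_force: [0.1, -0.6, 0.2]
opening: 0.077
```

```bash
python3 st.py; python3 gw.py 8 wrist scene
python3 - <<'E'
from h import *
crop(load('scene8'),310,180,110,110,6,'s8')
E
```

```text
10.15 [0.5149 0.2378 0.1732] q [0.29 0.13 1.74 0.   1.27 1.97] op 0.077 F [ 0.1 -0.6  0.2]
xang -1.6759456515192972 y [-0.  0. -1.]
```

View pics/s8.png

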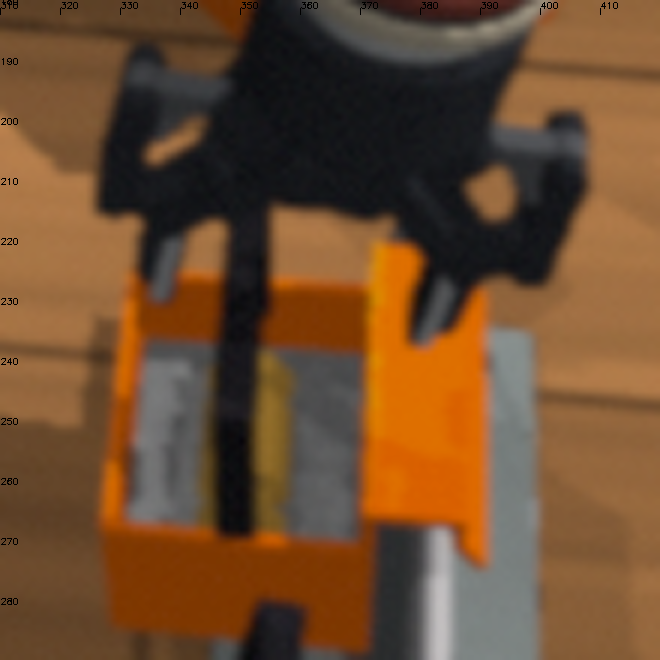

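View pics/wrist8.png

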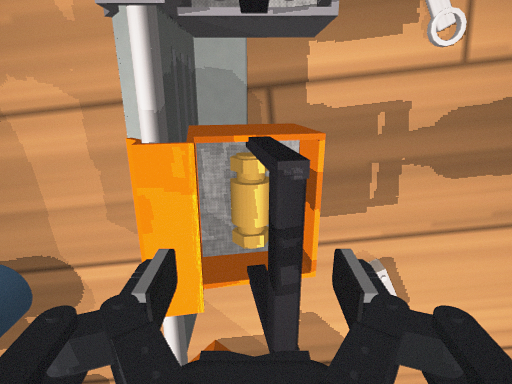

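Request:
{"method": "send_rows", "body": {
  "deltas": "0 0 0 0 0 0 0;0 0 0 0 -0.01 0 0;0 0 0 0 -0.02 0 0;0 0 0 0 -0.03 0 0;0 0 0 0 -0.03 0 0;0 0 0 0 -0.03 0 0;0 0 0 0 -0.02 0 0;0 0 0 0 -0.01 0 0;0 0 0 0 0 0 0;0 0 0 0 0 0 0"
}}

```text
t: 11.25
tool_pos: [0.5145, 0.2377, 0.3223]
tool_rot: [[-0.105, -0.001, 0.994], [-0.994, -0.0, -0.105], [0.0, -1.0, -0.001]]
contact_force: [-0.6, 0.2, 0.1]
opening: 0.0855
```

```bash
python3 st.py; python3 gw.py 9 wrist scene
python3 - <<'E'
from h import *
crop(load('scene9'),310,180,110,130,5,'s9')
E
```

```text
11.25 [0.5145 0.2377 0.3223] q [0.29 0.04 1.56 0.   1.55 1.97] op 0.0855 F [-0.6  0.2  0.1]
xang -1.6760133530488432 y [-0.001 -0.    -1.   ]
```

View pics/s9.png

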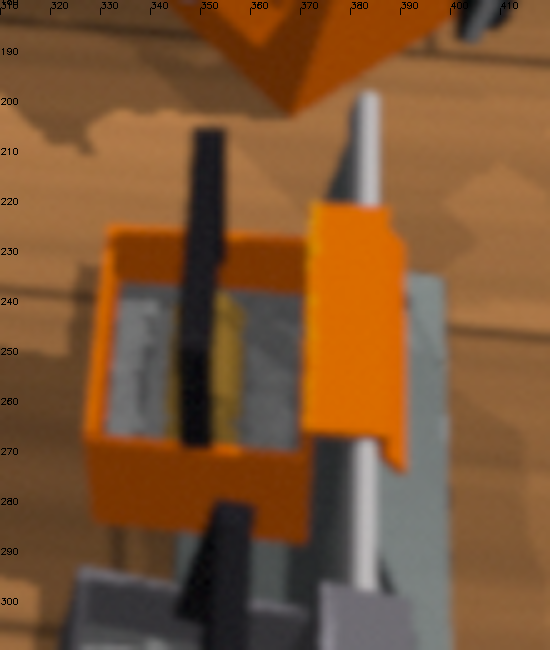

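View pics/wrist9.png

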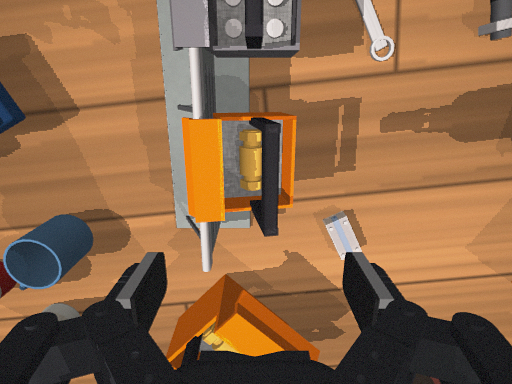

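View pics/scene9.png

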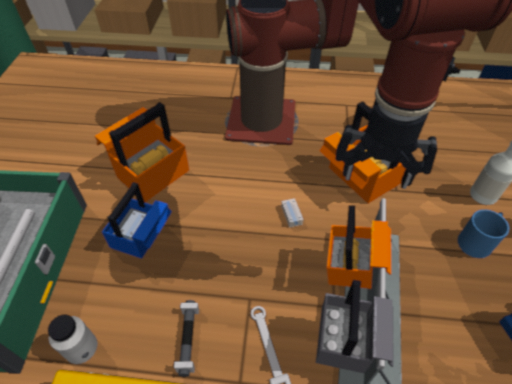

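Request:
{"method": "send_rows", "body": {
  "deltas": "0 0 0 0 0 0 0;0 0 0 0 0 0 0;0 0 0 0 0 0 0;0 0 0 0 0 0 0;0 0 0 0 0 0 0;0 0 0 0 0 0 0;0 0 0 0 0 0 0;0 0 0 0 0 0 0"
}}

```text
t: 12.15
tool_pos: [0.5149, 0.2378, 0.3233]
tool_rot: [[-0.105, 0.0, 0.994], [-0.994, 0.0, -0.105], [-0.0, -1.0, 0.0]]
contact_force: [-0.7, 0.3, 0.1]
opening: 0.0856
```

```bash
python3 gw.py 10 scene
python3 - <<'E'
from h import *
a=load('scene9')['color'].astype(int);b=load('scene10')['color'].astype(int);c=load('scene0')['color'].astype(int)
d=abs(a-b).max(2);print('orange diff',d[200:290,320:395].max(),(d[200:290,320:395]>25).sum())
d=abs(c-b).max(2);print('blue diff',(d[185:260,100:172]>25).sum())
from plant import close_job
print(close_job())
E
```

```text
orange diff 12 0
blue diff 2296
the job is handed in; nothing more can be done
None
```

Run:
```python
from h import *
a=load('scene0')['color'];b=load('scene10')['color']
c=np.hstack([cv2.resize(x[180:265,95:180,::-1],None,fx=4,fy=4) for x in (a,b)]);cv2.imwrite('pics/cmp.png',c)
g=[cv2.cvtColor(x,cv2.COLOR_RGB2GRAY)[180:265,95:180].astype(np.float32) for x in (a,b)]
print(cv2.phaseCorrelate(*g), (abs(g[0]-g[1])).mean())
```

```text
((-0.10180897223050778, -0.15066663008425962), 0.7832777717967092) 15.002214
```

View pics/cmp.png

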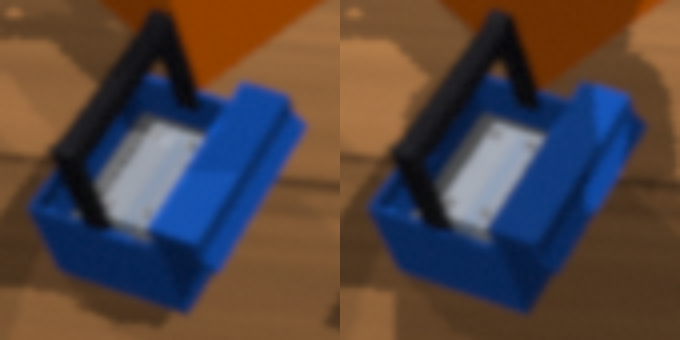

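The smallest orange bin, with the brass check valve, now hangs by its lip on the free stretch of the rail. It sits beside the grey bin on the same side of the panel. I pinched it by the handle, lifted it, carried it level and lowered it until the rail took its weight. I then opened the fingers and withdrew straight up, and handed the job in at about 12 s of the 38 s allowed.

**Last checks:**
- **Lip and rail:** before lowering, the rail lay 58 mm from the handle line, against 57 mm nominal.
- **Weight transfer:** the weight on the wrist fell from about 4 N to about 0 as the lip seated.
- **After release:** the bin droops a little with its front down, as the task text says a released bin may. It did not move between two pictures 0.9 s apart, and the gripper is about 15 cm above it, touching nothing.
- **Blue bin:** a plain pixel comparison with the first picture flagged changes there, and I saw that figure only after handing in. I then compared the two crops: the bin shifted less than 0.2 px, and the difference is the arm's shadow, so it did not move.

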